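# Close the fine valve of a coarse/fine pair finger-tight, then vent the line

### The job

Shut down the pressure box with the blue ring. Turn only its small black inner knob clockwise (seen from above) until you feel the valve seat, and nip it up finger-tight without overtightening; the blue outer ring round it must stay as it is set. Then flip the blue toggle lever on that box fully over to the other side to vent the line, and leave the other box and the things on the bench alone.

Things in the scene. Friction and masses are not known exactly. Their poses are not given: they have to be found in the camera images.
- hold: The box to shut down (blue ring, blue toggle ball): white case 210 mm (x) by 176 mm (y), fixed, on screw feet: its height varies by 6 mm either way. Origin mid footprint, 62 mm below the flat deck (x -40 to 105 mm). x points away from the sloping display panel (operator side, -x), y left, z up. Vertical axis of ring and knob at x 30, y 32 mm; toggle pivot over x 30, y -55 mm.
- hold_knob_grip (a point): Centre of the small black inner knob, on its axis and half-way up: round, knurled, diameter 26 mm, standing 14 mm proud of the outer ring (ring's top face 7 mm below this point, knob's top 7 mm above). White pointer line on top. The blue ring below it has diameter 62 mm, height 16 mm.
- hold_knob (a joint): Turning angle of the inner knob, rad, growing counter-clockwise seen from above; closing is clockwise, so the value falls. It does not tell where the valve seats: that differs each time, 0.2 to 1.15 rad clockwise of the start, and can only be felt. Let go, the knob stays put but for some degrees of spring-back, still bearing on the seat. A grip of 20 to 40 N on its rubber does not slip at finger-tight.
- hold_spindle: Valve spindle inside the box, turning with the knob (origin on its axis, level with the ring's top). Packing drag is 0.04 N m against the motion (either way at rest); from touching the soft seat the torque climbs by about 0.7 N m per rad. Finger-tight: 0.12 to 0.18 N m at the knob (aim at 0.15); over 0.21 on the seat itself spoils it. Force on the seat = seat torque / 12 mm.
- hold_ring_mark (a point): Yellow index mark on the top face of the blue outer ring (coarse pressure), 27 mm from its axis. The ring turns easily (0.03 N m) about the same axis as the knob and must stay as set.
- hold_toggle_tip (a point): Centre of the blue ball (diameter 26 mm) at the end of the toggle lever, 45 mm from its pivot, which lies 22 mm above the deck. The lever stands on a block on the deck and leans 0.5 rad from upright towards the box's -x (operator) side at the start; it swings in the box's x-z plane, the ball travelling 43 mm along +x.
- hold_toggle (a joint): Angle of the toggle lever, rad: 0 leaning fully to the box's -x side (as at the start), 1.0 leaning fully to its +x side (vented, against its stop). It stays where it is left; a light push of a few newtons moves it.
- inject: The other pressure box, of the same make and size, with grey ring and grey toggle ball; fixed; same frame as the first. To be left alone. The two boxes may stand either way round.
- inject_ring_mark (a point): Yellow index mark on the grey outer ring of the other box.
- inject_knob_mark (a point): Outer end of the white pointer line on top of the other box's inner knob, 12 mm from its axis.
- inject_toggle (a joint): Angle of the other box's toggle lever, rad; 0 as at the start.
- dish: Lidded clear culture dish, diameter 63 mm, 14 mm high, between the boxes; origin at the centre of its underside.
- oil: Green bottle with red cap, diameter 52 mm, 115 mm high, upright beyond the boxes; origin at the centre of its underside.
- rack: Yellow tube rack 65 x 150 x 47 mm, beyond the boxes; origin at the centre of its underside.
- capillaries: Flat blue box of glass capillaries 75 x 110 x 27 mm, beyond the boxes; origin at the centre of its underside.
- pipette: White pipette with blue plunger, 240 mm long, 27 mm high, lying lengthways at the left of the boxes.
- tweezers: Steel tweezers, 120 mm long, 7 mm high, lying at the right of the boxes.
- marker: White marker with red cap, 127 mm long, 16 mm high, lying between the boxes.

How it is judged:
By the outcome, as a careful person would: the job done as asked, in the order asked, and still so for the second after the job is handed in, with the robot touching nothing.
It also fails if it takes over 58 s, if anything falls off the work surface, if the arm or the gripper's body presses on something with over 40 N, if the wrist force passes 120 N, or if a joint passes its speed limit or range.

### The arm

A 7-joint arm with a two-finger parallel gripper is mounted at the origin on the work surface. World frame = base frame: x ahead of the robot, y to its left, z up, the work surface at z = 0. Lengths are in m, angles in degrees, forces in N, time in s.
With the tool pointing down it reaches from about 0.425 to 0.875 m from the base axis. Payload 4.7 kg.
Tool frame: the origin (TCP) lies at the very end of the fingers, on their centre line; the grasp point (between the pads) lies env.grip_point_offset behind it (env.grip_point_offset is the distance from the TCP to the grasp point, in m); z points along the fingers, y is the direction in which the jaws open and shut (so a half turn about z gives the same grasp; the last joint's range is limited). The gripper opens to 87 mm and grips with 3 to 60 N. Pads are 19 mm wide; open, the fingers measure 117 mm over their backs; the gripper's body (75 mm by 190 mm) begins 51 mm behind the grasp point.
Start: joints at [-62.905, 18.392, -4.016, 83.108, 1.295, 78.541, -3.26], TCP at [0.288, 0.583, 0.223] pointing down, gripper open.
Joint ranges: [-163.93, 163.93], [-17.29, 119.83], [-79.2, 71.16], [3.27, 140.29], [-89.18, 269.18], [5.43, 117.66], [-154.24, 154.24]. Speed limits (degrees/s): [147.25, 147.25, 180, 180, 180, 180, 180].

### API

Orientations are given as [roll, pitch, yaw] about the fixed x, y, z axes, in that order (R = Rz(yaw) Ry(pitch) Rx(roll)).
In Python, from cell import env gives the robot as it stands.
- The arm moves only by the tool send_rows, never from a script. Its argument "plan" is a list of rows, each a list of 7 numbers: the finger opening in mm, from 0 to 87, then the shift along the tool's x, y, z in mm, then the turn, a rotation vector about the tool's x, y, z in rad. A call has 1 to 12 rows; each row shifts and turns the commanded pose from where the row before left it, along the tool's axes as they then stand; what a row does not reach is not made up. A row lasts 1/10 s, in which the tool goes at most 50 mm and 8.59 degrees, less where a joint would pass 70% of its speed; a pose out of reach is approached as far as the arm can. A call is refused whole if a number of a shift passes 50 or a number of a turn 0.15, either way. A call with a gripper value outside its range is refused whole. The fingers move at their own pace and stop on an object; "grip_force" is the grip in N (left out, the last holds). Time passes only in rows, so rows that do not move let the fingers close. It gives the time, the measured TCP pose, the force and the opening at its end, in the units of the state.
- env.get_obs(): the state, without advancing time (a new reading comes with each control period).
- env.read_camera(name): name is "side" or "top"; returns the picture (420x560x3 uint8, red, green, blue); there is no depth.
- env.get_calibration(name): a dict with "fx", "fy", "cx", "cy" (pixels), "k1" (the pictures are not rectified: a ray, as slopes to the right and down, at radius r is drawn at 1 + k1 r^2 times it, then the intrinsics apply), "extrinsics" (4x4, takes a point from camera to world coordinates). Camera axes: x right, y down, z forward; pixel columns grow to the right and rows downward; lengths in m; the calibration is good to about 2 mm. A picture is of the moment at which its call begins. get_calibration takes no time and is no camera call.
- env.sign_off(): hands the job in, once; it reports no verdict.
Trained networks look in the newest picture that a camera, given by its name, has taken for a name from the list of things; names that differ only in an ending like _2 or _b are one class to them, and where a whole thing is asked for, a point or a joint stands for the part that bears it (a point fixed in the world has none). Each returns a list of dicts, best first, with "confidence" (0 to 1); they miss things now and then, are a little off and sometimes report something else, mostly with a low value. They report only what shows in the picture. A call takes as long as a camera call.
- env.regions_of(camera, query): "region" (420x560 bool, what is visible of it) and "rect" ([left, top, right, bottom] in pixels, round what is visible of it).
The state is a dict: "time_s": time; "qpos": joint angles; "joint_velocities": joint speeds; "effort": joint torques, N m; "tool_pos": TCP position; "tool_rot": TCP orientation; "force": force on the tool from outside, world axes, zero at the start; "wrist_torque": the same for the moment, N m; "grip_width": finger opening in m.
Only numpy, scipy, OpenCV 4.12 (cv2) and the standard library are available. Lean on these libraries where they do the work, as an engineer would, in place of code of your own. Each camera call takes 0.05 s, during which the arm holds its last target. There are 200 camera calls.

## Working session

There is one attempt and no reset: what is moved stays moved. The work goes in short steps, Python scripts to look and compute and a tool call to move; the robot and the scene stay as the last step left them, time stands still between calls to the robot, and variables do not carry over. Pictures are saved under pics/ and viewed, about 8 in all and at most 12, crops included, and the job is handed in when it is done.

Besides the shell and the picture viewer there is one more tool, called after "Call:" as name(argument=value, ...), one argument or row to a line, values as JSON. send_rows: Moves the arm, as the interface text tells. Its arguments: {"type":"object","properties":{"plan":{"type":"array"},"grip_force":{"type":"number"}},"required":["plan"]}

```bash
ls; mkdir -p pics; cat > h.py <<'E'
import numpy as np, cv2
from cell import env
def K(c):
    c=env.get_calibration(c); return c
def proj(cam,P):
    c=K(cam); E=np.array(c["extrinsics"]); p=(np.atleast_2d(P)-E[:3,3])@E[:3,:3]
    s=p[:,:2]/p[:,2:]; r2=(s**2).sum(1,keepdims=True); s=s*(1+c["k1"]*r2)
    return s*[c["fx"],c["fy"]]+[c["cx"],c["cy"]]
def ray(cam,uv):
    c=K(cam); E=np.array(c["extrinsics"])
    d=(np.array(uv,float)-[c["cx"],c["cy"]])/[c["fx"],c["fy"]]; s=d.copy()
    for _ in range(20): s=d/(1+c["k1"]*(s@s))
    v=E[:3,:3]@np.array([s[0],s[1],1]); return E[:3,3],v/np.linalg.norm(v)
def onz(cam,uv,z):
    o,v=ray(cam,uv); return o+v*(z-o[2])/v[2]
def tri(uv1,uv2):
    o1,v1=ray("top",uv1);o2,v2=ray("side",uv2)
    A=sum(np.eye(3)-np.outer(v,v) for v in(v1,v2)); b=sum((np.eye(3)-np.outer(v,v))@o for o,v in((o1,v1),(o2,v2)))
    return np.linalg.solve(A,b)
def shot(cam,name):
    im=env.read_camera(cam); cv2.imwrite(f"pics/{name}.png",im[:,:,::-1]); return im
E
python3 - <<'E'
from h import *
np.set_printoptions(precision=4,suppress=True)
print(env.get_obs(), env.grip_point_offset)
for c in("top","side"):
    shot(c,c+"0"); print(c,env.get_calibration(c))
    for q in ["hold","hold_knob_grip","hold_ring_mark","hold_toggle_tip","inject"]:
        for r in env.regions_of(c,q)[:2]:
            v,u=np.nonzero(r["region"]); print(q,round(r["confidence"],2),r["rect"],u.mean().round(1),v.mean().round(1))
E
```

```text
pics
{'time_s': 0.0, 'qpos': array([-62.9055,  18.4387,  -4.0157,  83.1727,   1.2944,  78.5393,
        -3.2618]), 'joint_velocities': array([-0.033 , -0.0146,  0.1761,  0.0505,  0.0016, -0.0415, -0.0763]), 'effort': array([  0.0002, -49.1289,  -0.4041, -31.2534,  -0.0638,   0.0434,
         0.0002]), 'tool_pos': array([0.2877, 0.5823, 0.2215]), 'tool_rot': array([-179.8944,    0.005 ,  153.7134]), 'force': array([ 0.179 , -0.3913, -0.4104]), 'wrist_torque': array([-0.088 ,  0.0056,  0.0215]), 'grip_width': 0.0872099417535401} 0.0187
top {'fx': 465.6284860276715, 'fy': 465.6284860276715, 'cx': 277.6439680998165, 'cy': 210.83475926205452, 'k1': -0.06692495209980476, 'extrinsics': array([[ 0.0142, -0.9954,  0.0943,  0.4811],
       [-0.9998, -0.0127,  0.0168, -0.021 ],
       [-0.0156, -0.0946, -0.9954,  1.2888],
       [ 0.    ,  0.    ,  0.    ,  1.    ]])}
hold 0.93 [309.9, 219.6, 379.1, 316.4] 345.5 269.7
hold_knob_grip 0.49 [118.7, 178.9, 133.4, 256.4] 126.5 222.0
hold_knob_grip 0.46 [327.9, 256.8, 340.9, 264.1] 333.9 260.9
hold_ring_mark 0.78 [320.0, 246.1, 344.3, 271.0] 333.4 26
[... 158 characters left out ...]
1, 302.4] 193.4 257.6
side {'fx': 415.85250219327895, 'fy': 415.85250219327895, 'cx': 276.0543312345431, 'cy': 209.17478367226204, 'k1': -0.0369749771878385, 'extrinsics': array([[ 0.7925, -0.3169,  0.5211, -0.0257],
       [-0.6098, -0.3941,  0.6877, -0.7801],
       [-0.0125, -0.8627, -0.5055,  0.6717],
       [ 0.    ,  0.    ,  0.    ,  1.    ]])}
hold 0.86 [223.4, 243.7, 336.4, 330.2] 282.9 283.7
hold_knob_grip 0.43 [279.9, 248.2, 287.1, 257.9] 281.7 253.7
hold_knob_grip 0.37 [222.2, 244.7, 336.5, 330.9] 282.9 283.6
hold_ring_mark 0.7 [269.7, 254.2, 297.2, 268.7] 282.4 261.0
hold_ring_mark 0.67 [273.8, 178.7, 307.8, 200.5] 288.9 190.2
inject 0.63 [161.9, 184.2, 250.8, 234.1] 206.7 208.6
```

```bash
python3 - <<'E'
import cv2
a=cv2.imread("pics/top0.png")[205:325,290:400];b=cv2.imread("pics/side0.png")[225:340,215:345]
a=cv2.resize(a,(390,425),interpolation=2);b=cv2.resize(b,(400,354),interpolation=2)
import numpy as np
o=np.zeros((425,800,3),np.uint8);o[:,:390]=a;o[:354,400:]=b
cv2.imwrite("pics/crop0.png",o)
E
```

```text
(no output)
```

View pics/top0.png

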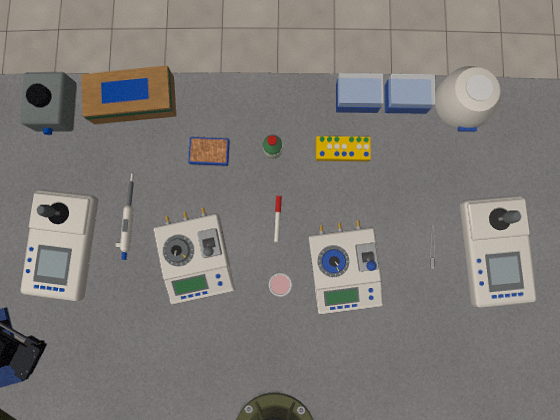

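View pics/side0.png

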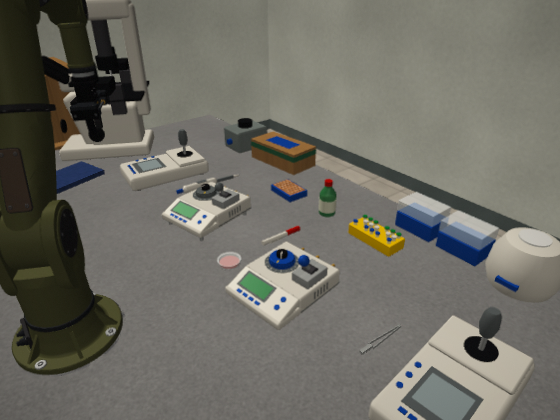

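```bash
echo
```

```text
(no output)
```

View pics/crop0.png

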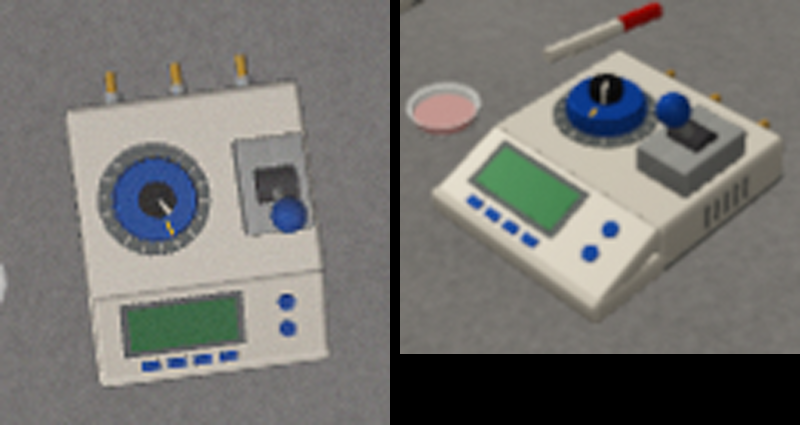

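```bash
cat > fit.py <<'E'
from h import *
from scipy.optimize import least_squares
np.set_printoptions(precision=4,suppress=True)
T=lambda a:np.array(a)/(390/110)+[290,205]-.35
S=lambda a:(np.array(a)-[400,0])/(400/130)+[215,225]-.35
def blob(cam,img,lo,roi):
    u0,v0,u1,v1=roi; b=cv2.imread(img)[v0:v1,u0:u1].astype(int); m=((b[...,0]>b[...,2]+60)).astype(np.uint8)
    n,l,s,c=cv2.connectedComponentsWithStats(m)
    for i in range(1,n):
        if s[i,4]>20: print(cam,s[i]+[u0,v0,0,0,0],c[i]+[u0,v0])
blob("top","pics/top0.png",0,(300,230,385,285)); blob("side","pics/side0.png",0,(255,235,330,285))
a=.5; zt=.022+.045*np.cos(a); xt=.030-.045*np.sin(a)
def pts(p):
    x,y,yaw,zd,zk=p
    L=np.array([[.105,.088,0],[.105,-.088,0],[-.04,.088,0],[-.04,-.088,0],[xt,-.055,zt],[.03,.032,zk+.007],[.03,.032,zk]])
    c,s=np.cos(yaw),np.sin(yaw)
    return L@np.array([[c,s,0],[-s,c,0],[0,0,1]])+[x,y,zd]
obs=[("top",0,T([68,113])),("top",1,T([295,84])),("top",2,T([92,299])),("top",3,T([322,269])),("top",4,T([289,214])),("top",5,T([157,199])),
("side",4,S([673,110])),("side",6,S([605,88])),("side",0,S([621,52])),("side",1,S([780,140])),("side",3,S([656,249])),("side",2,S([501,130]))]
def f(p):
    P=pts(p); r=np.concatenate([proj(c,P[i])[0]-o for c,i,o in obs]); return np.append(r,[(p[3]-.062)/.004,(p[4]-.025)/.003])
if __name__=="__main__":
    s=least_squares(f,[.4,-.12,0,.062,.025],x_scale=[.1,.1,.1,.01,.01],loss="soft_l1"); p=s.x
    print(p,np.degrees(p[2])); 
    for (c,i,o),r in zip(obs,f(p)[:-2].reshape(-1,2)): print(c,i,o,r)
    P=pts(p); print("knob",P[6],"ball",P[4]); print("tri ball",tri(obs[4][2],obs[6][2]),"knob",tri(obs[5][2],obs[7][2]))
E
python3 fit.py
```

```text
top [322 250  23  23 319] [332.7806 260.953 ]
top [367 262   9   9  59] [370.5763 265.661 ]
side [269 250  26  19 302] [281.4768 260.2285]
side [298 255  11  11  88] [303.1023 259.9205]
[ 0.4424 -0.1834  0.1357  0.0505  0.0271] 7.773001664117665
top 0 [308.8295 236.5218] [-0.706  -1.3213]
top 1 [372.8551 228.3423] [ 0.8234 -1.2592]
top 2 [315.5987 288.9833] [-0.5143  0.8702]
top 3 [380.4705 280.5218] [0.7685 1.0292]
top 4 [371.1628 265.009 ] [-0.5184  0.3086]
top 5 [333.9321 260.7782] [0.1449 0.1343]
side 4 [303.375 260.4  ] [-0.2966  1.5675]
side 6 [281.275 253.25 ] [0.1428 0.7209]
side 0 [286.475 241.55 ] [-0.4624 -0.4755]
side 1 [338.15 270.15] [2.0545 0.3337]
side 3 [297.85  305.575] [ 1.1969 -4.196 ]
side 2 [247.475 266.9  ] [-3.0195 -0.849 ]
knob [ 0.4678 -0.1476  0.0776] ball [ 0.4582 -0.2368  0.112 ]
tri ball [ 0.4589 -0.2371  0.1162] knob [ 0.4678 -0.1476  0.0797]
```

Call:
send_rows(
  plan=[
    [60,0,0,-40,0,0,0],
    [60,-36,-21,-40,0,0,0],
    [60,-36,-21,0,0,0,0],
    [60,-36,-21,0,0,0,0],
    [60,-36,-21,0,0,0,0],
    [60,-36,-21,0,0,0,0],
    [60,-36,-21,0,0,0,0],
    [60,-36,-21,0,0,0,0],
    [60,-36,-21,0,0,0,0],
  ],
)

```text
time_s: 1.5
tool_pos: [0.4693, 0.3078, 0.2975]
tool_rot: [180.0, 0.0, 153.7]
force: [0.9, -0.1, 0.5]
grip_width: 0.0602
```

Call:
send_rows(
  plan=[
    [30,-20,-40,0,0,0,0],
    [0,-20,-40,0,0,0,0],
    [0,-20,-40,0,0,0,0],
    [0,-20,-40,0,0,0,0],
    [0,-20,-40,0,0,0,0],
    [0,-20,-40,0,0,0,0],
    [0,-20,-40,0,0,0,0],
    [0,-20,-40,0,0,0,0],
    [0,-20,-40,0,0,0,0],
    [0,-20,-40,0,0,0,0],
    [0,0,0,0,0,0,0],
  ],
)

```text
time_s: 2.6
tool_pos: [0.4695, -0.1455, 0.2979]
tool_rot: [-179.9, 0.1, 153.1]
force: [0.3, -0.4, -0.4]
grip_width: 0.0004
```

Call:
send_rows(
  plan=[
    [0,0,0,0,0,0,0.15],
    [0,0,0,0,0,0,0.15],
    [0,0,0,0,0,0,0.15],
    [0,0,0,0,0,0,0.15],
    [0,0,0,0,0,0,0.15],
    [0,0,0,0,0,0,0.15],
    [0,0,0,0,0,0,0.15],
    [0,0,0,0,0,0,0.15],
    [0,0,0,0,0,0,0.15],
    [0,0,0,0,0,0,0.15],
    [0,0,0,0,0,0,0.15],
    [0,0,0,0,0,0,0.14],
  ],
)

```text
time_s: 3.8
tool_pos: [0.4709, -0.1374, 0.2973]
tool_rot: [180.0, -0.0, 50.8]
force: [-0.2, 0.6, -0.7]
grip_width: 0.0008
```

```bash
cat >> h.py <<'E'
from scipy.spatial.transform import Rotation as R
np.set_printoptions(precision=4,suppress=True)
def go(target):  # shift in tool axes (mm) to bring TCP to target
    o=env.get_obs(); return R.from_euler("xyz",o["tool_rot"],degrees=True).inv().apply(np.array(target)-o["tool_pos"])*1000
E
python3 - <<'E'
from h import *
o=env.get_obs(); print(o); print(go([.468,-.1476,.12]))
E
```

```text
{'time_s': 3.8, 'qpos': array([-16.8831,  -4.0928,  28.6791,  99.158 ,   1.9484,  84.4192,
       -27.6222]), 'joint_velocities': array([  3.0701,   0.1933,  -2.8939,  -0.2383,  -0.25  ,  -0.0344,
       -78.954 ]), 'effort': array([ -0.2779, -23.5128,  -1.0008, -31.7854,  -0.0643,  -0.0033,
         1.4   ]), 'tool_pos': array([ 0.4709, -0.1374,  0.2973]), 'tool_rot': array([179.9948,  -0.0294,  50.8323]), 'force': array([-0.2089,  0.6347, -0.7178]), 'wrist_torque': array([-0.1395,  0.1109, -0.0004]), 'grip_width': 0.0007513829656058104}
[ -9.7999   4.2091 177.3126]
```

Call:
send_rows(
  plan=[
    [0,-5,2,35,0,0,0],
    [0,-5,2,45,0,0,0],
    [0,0,0,45,0,0,0],
    [0,0,0,42,0,0,0],
    [0,0,0,0,0,0,0],
    [0,0,0,0,0,0,0],
  ],
)

```text
time_s: 4.4
tool_pos: [0.4678, -0.148, 0.1309]
tool_rot: [-180.0, 0.0, 51.2]
force: [-0.5, 0.3, 1.6]
grip_width: 0.0006
```

```bash
python3 - <<'E'
from h import *
o=env.get_obs(); print(o["tool_pos"],o["tool_rot"],o["force"],o["wrist_torque"]); print(go([.468,-.1476,.09]))
a=shot("top","top1");b=shot("side","side1")
p=o["tool_pos"]; print(proj("top",p),proj("side",p))
# same-height line: where would the knob-top centre project
print(proj("top",[.4678,-.1476,.0867]),proj("side",[.4678,-.1476,.0867]))
A=cv2.resize(a[205:325,290:400],(390,425),interpolation=2);B=cv2.resize(b[205:320,215:345],(400,354),interpolation=2)
O=np.zeros((425,800,3),np.uint8);O[:,:390]=A;O[:354,400:]=B
cv2.imwrite("pics/crop1.png",O[:,:,::-1])
E
```

```text
[ 0.4678 -0.148   0.1309] [-179.9878    0.0196   51.1638] [-0.5367  0.2765  1.6088] [-0.0685  0.1389  0.0258]
[ 0.462  -0.1221 40.8746]
[[336.2037 261.1306]] [[281.4017 235.5029]]
[[334.1497 260.9141]] [[281.393  250.8622]]
```

View pics/crop1.png

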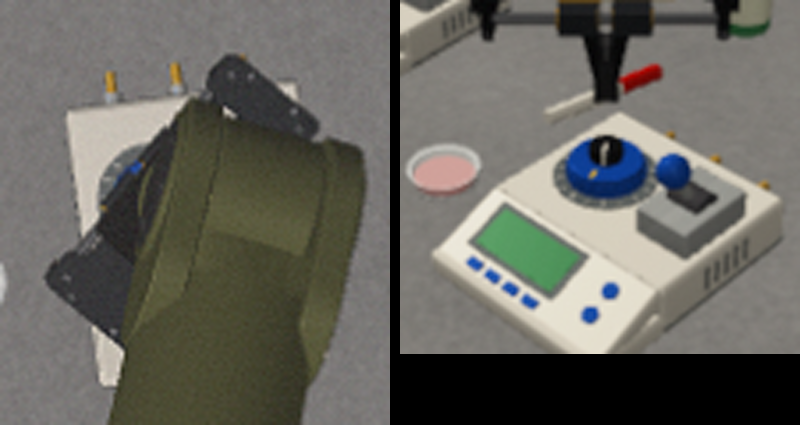

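Call:
send_rows(
  plan=[
    [0,0,0,18,0,0,0],
    [0,0,0,18,0,0,0],
    [0,0,0,0,0,0,0],
    [0,0,0,1,0,0,0],
    [0,0,0,1,0,0,0],
    [0,0,0,1,0,0,0],
    [0,0,0,0,0,0,0],
  ],
)

```text
time_s: 5.2
tool_pos: [0.4681, -0.1482, 0.0918]
tool_rot: [180.0, -0.0, 51.2]
force: [0.4, -0.2, -0.5]
grip_width: 0.0007
```

Call:
send_rows(
  plan=[
    [0,0,0,1,0,0,0],
    [0,0,0,1,0,0,0],
    [0,0,0,0,0,0,0],
  ],
)

```text
time_s: 5.5
tool_pos: [0.4675, -0.1482, 0.089]
tool_rot: [-180.0, 0.0, 51.2]
force: [-1.0, 0.3, 0.3]
grip_width: 0.0005
```

Call:
send_rows(
  plan=[
    [0,0,0,1,0,0,0],
    [0,0,0,0,0,0,0],
  ],
)

```text
time_s: 5.7
tool_pos: [0.4675, -0.1482, 0.088]
tool_rot: [-180.0, 0.0, 51.2]
force: [-0.7, -0.2, -0.3]
grip_width: 0.0006
```

Call:
send_rows(
  plan=[
    [0,0,0,1,0,0,0],
    [0,0,0,0,0,0,0],
  ],
)

```text
time_s: 5.9
tool_pos: [0.4677, -0.1482, 0.0877]
tool_rot: [-180.0, -0.0, 51.2]
force: [-2.9, 0.3, 5.1]
grip_width: 0.0003
```

Call:
send_rows(
  plan=[
    [0,0,0,1,0,0,0],
    [0,0,0,0,0,0,0],
  ],
)

```text
time_s: 6.1
tool_pos: [0.4678, -0.1482, 0.0876]
tool_rot: [-180.0, -0.0, 51.1]
force: [-4.8, 0.7, 13.0]
grip_width: 0.0004
```

Call:
send_rows(
  plan=[
    [0,0,0,1,0,0,0],
    [0,0,0,0,0,0,0],
  ],
)

```text
time_s: 6.3
tool_pos: [0.4678, -0.1482, 0.0875]
tool_rot: [-179.9, -0.1, 51.1]
force: [-7.0, 0.8, 18.7]
grip_width: 0.0005
```

Call:
send_rows(
  plan=[
    [0,0,0,-25,0,0,0],
    [45,0,0,0,0,0,0],
    [45,0,0,0,0,0,0],
    [45,0,0,0,0,0,0],
    [45,0,0,0,0,0,0],
  ],
)

```text
time_s: 6.8
tool_pos: [0.467, -0.148, 0.1093]
tool_rot: [-179.9, 0.0, 51.2]
force: [1.3, -0.6, -0.3]
grip_width: 0.0242
```

```bash
python3 - <<'E'
from h import *
o=env.get_obs(); print(o["tool_pos"],o["tool_rot"],o["force"],o["wrist_torque"],o["effort"][6],o["grip_width"]); print(go([.4678,-.1476,.0762]))
E
```

```text
[ 0.467  -0.148   0.1093] [-179.9235    0.0495   51.1577] [ 1.2832 -0.6175 -0.2591] [-0.0329  0.1333  0.0099] 0.0010936681064777076 0.024245928086367267
[ 0.8754  0.4128 33.0747]
```

Call:
send_rows(
  plan=[
    [45,0,0,0,0,0,0],
    [45,0,0,0,0,0,0],
    [45,0,0,0,0,0,0],
    [45,0,0,0,0,0,0],
  ],
)

```text
time_s: 7.2
tool_pos: [0.4676, -0.1482, 0.1101]
tool_rot: [-180.0, 0.0, 51.2]
force: [0.1, -0.5, -0.3]
grip_width: 0.0441
```

Call:
send_rows(
  plan=[
    [45,0,0,15,0,0,0],
    [45,0,0,12,0,0,0],
    [45,0,0,4,0,0,0],
    [45,0,0,2,0,0,0],
    [45,0,0,0,0,0,0],
  ],
)

```text
time_s: 7.7
tool_pos: [0.4676, -0.1483, 0.0771]
tool_rot: [-180.0, 0.0, 51.2]
force: [-0.4, 0.7, 0.3]
grip_width: 0.045
```

```bash
python3 - <<'E'
from h import *
o=env.get_obs(); print(o["tool_pos"],o["tool_rot"],o["force"],o["wrist_torque"],o["effort"],o["grip_width"]); print(go([.4678,-.1476,.0762]))
a=shot("side","side2")
cv2.imwrite("pics/crop2.png",cv2.resize(a[215:295,235:335],(800,640),interpolation=2)[:600,:,::-1])
E
```

```text
[ 0.4676 -0.1483  0.0771] [-179.9919    0.0111   51.1531] [-0.353   0.6805  0.308 ] [-0.0365  0.1266 -0.0061] [ -0.0019 -28.5377   1.7517 -26.9193  -0.0726  -0.0177   0.0117] 0.0450371157529265
[ 0.6205 -0.2744  0.8834]
```

View pics/crop2.png

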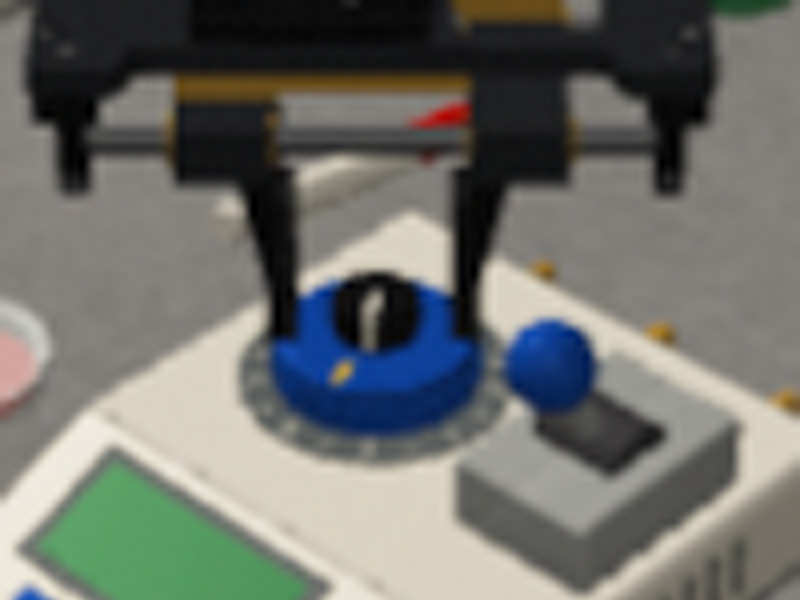

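Call:
send_rows(
  plan=[
    [28,0.6,-0.3,0,0,0,0],
    [28,0,0,0,0,0,0],
    [28,0,0,0,0,0,0],
    [28,0,0,0,0,0,0],
    [15,0,0,0,0,0,0],
    [15,0,0,0,0,0,0],
    [15,0,0,0,0,0,0],
    [15,0,0,0,0,0,0],
  ],
  grip_force=30,
)

```text
time_s: 8.55
tool_pos: [0.4686, -0.1481, 0.0774]
tool_rot: [179.9, -0.0, 51.1]
force: [4.1, -2.5, -2.7]
grip_width: 0.0242
```

```bash
cat > rd.py <<'E'
from h import *
# average a few readings without moving: camera calls advance 0.05 s each
import sys
n=int(sys.argv[1]) if len(sys.argv)>1 else 1
X=[]
for i in range(n):
    if i: env.read_camera("side")
    o=env.get_obs(); Rm=R.from_euler("xyz",o["tool_rot"],degrees=True)
    X.append(np.r_[o["tool_pos"]*1000,o["tool_rot"][2],o["force"],Rm.inv().apply(o["force"]),o["wrist_torque"],o["effort"][6],o["grip_width"]*1000])
X=np.array(X);m=X.mean(0)
print("t",round(o["time_s"],2),"pos",m[:3],"yaw",m[3],"F",m[4:7],"Ftool",m[7:10],"M",m[10:13],"sdMz",X[:,12].std(),"e7",m[13],"sd",X[:,13].std(),"w",m[14],"q7",o["qpos"][6])
E
python3 rd.py 8
```

```text
t 8.9 pos [ 468.5659 -148.1154   77.3987] yaw 51.14508705877781 F [ 4.24   -2.7841 -3.0876] Ftool [0.4906 5.0423 3.0978] M [-0.7311 -0.8248 -0.0101] sdMz 0.041293782456207975 e7 -0.0011533867382240715 sd 4.8487579313031924e-05 w 24.156930149349492 q7 -20.77701902958326
```

Call:
send_rows(
  plan=[
    [15,0,0.7,0,0,0,0],
    [15,0,0,0,0,0,0],
  ],
)

```text
time_s: 9.1
tool_pos: [0.4686, -0.1481, 0.0774]
tool_rot: [180.0, -0.0, 51.1]
force: [3.5, -1.9, -1.0]
grip_width: 0.0244
```

```bash
python3 rd.py 3
```

```text
t 9.2 pos [ 468.5839 -148.124    77.3719] yaw 51.149539361367054 F [ 3.594  -2.187  -1.0004] Ftool [0.551  4.1704 1.0025] M [-0.6019 -0.5532 -0.0382] sdMz 0.04748589344564284 e7 0.00572559903957881 sd 0.003039321033007681 w 24.275404849662834 q7 -20.700646459301986
```

Call:
send_rows(
  plan=[
    [15,0,0,0,0,0,0.03],
    [15,0,0,0,0,0,0.03],
    [15,0,0,0,0,0,0.03],
    [15,0,0,0,0,0,0],
  ],
)

```text
time_s: 9.6
tool_pos: [0.4686, -0.1482, 0.0774]
tool_rot: [180.0, -0.0, 45.9]
force: [3.3, -2.9, -0.2]
grip_width: 0.0242
```

```bash
python3 rd.py 5
```

```text
t 9.8 pos [ 468.6212 -148.1418   77.3558] yaw 45.97823114940441 F [ 3.507  -2.8875  0.2333] Ftool [ 0.3608  4.5285 -0.2304] M [-0.7207 -0.6622 -0.024 ] sdMz 0.031410141661510335 e7 -0.04317086310766172 sd 0.08369489586034018 w 24.268075290097432 q7 -25.803575690487573
```

Call:
send_rows(
  plan=[
    [15,0,0,0,0,0,0.03],
    [15,0,0,0,0,0,0.03],
    [15,0,0,0,0,0,0],
  ],
)

```text
time_s: 10.1
tool_pos: [0.4686, -0.1482, 0.0773]
tool_rot: [180.0, -0.0, 42.4]
force: [4.2, -3.1, 0.4]
grip_width: 0.0242
```

```bash
python3 rd.py 5
```

```text
t 10.3 pos [ 468.6376 -148.1569   77.3509] yaw 42.474189750959816 F [ 3.9235 -3.0213  0.1453] Ftool [ 0.8538  4.8779 -0.1419] M [-0.7749 -0.7688 -0.0188] sdMz 0.05065040804779002 e7 -0.04268279662937857 sd 0.06846795227213431 w 24.178681678158462 q7 -29.282419311553564
```

```bash
sed -i 's/^print("t".*/print("t",round(o["time_s"],2),"pos",m[:3],"yaw",X[-1,3],"Ft",m[7:10],"Mz",m[12],"e7",X[:,13],"w",m[14])/' rd.py; python3 rd.py 1
```

```text
t 10.3 pos [ 468.6435 -148.1678   77.3607] yaw 42.483171444814154 Ft [1.0099 4.5503 0.1076] Mz -0.08948457718089048 e7 [0.0041] w 24.12300073898363
```

Call:
send_rows(
  plan=[
    [15,0,1,0,0,0,0.03],
    [15,0,1,0,0,0,0.03],
    [15,0,0,0,0,0,0],
  ],
)

```text
time_s: 10.6
tool_pos: [0.4687, -0.1483, 0.0773]
tool_rot: [-179.8, 0.0, 39.0]
force: [-1.4, 1.5, 6.7]
grip_width: 0.024
```

```bash
python3 rd.py 6
```

```text
t 10.85 pos [ 468.7206 -148.2668   77.2662] yaw 39.02730813241332 Ft [-0.1932 -0.9951 -6.4373] Mz -0.033538942095695516 e7 [-0.1583 -0.0317  0.0025  0.009   0.0102  0.0103] w 24.154611509021688
```

Call:
send_rows(
  plan=[
    [15,0,0,0,0,0,0.02],
    [15,0,0,0,0,0,0.02],
    [15,0,0,0,0,0,0.02],
  ],
)

```text
time_s: 11.15
tool_pos: [0.4687, -0.1483, 0.0773]
tool_rot: [-179.8, 0.0, 35.5]
force: [-0.2, 0.4, 5.7]
grip_width: 0.0243
```

```bash
python3 rd.py 6
```

```text
t 11.4 pos [ 468.7412 -148.2935   77.2745] yaw 35.594662832808204 Ft [-0.1912 -0.8083 -6.2216] Mz -0.005371501670207676 e7 [ 0.1673 -0.0588 -0.1277 -0.0373 -0.013  -0.0084] w 24.263360124956773
```

Call:
send_rows(
  plan=[
    [15,0,0,0,0,0,0.02],
    [15,0,0,0,0,0,0.02],
    [15,0,0,0,0,0,0.02],
  ],
)

```text
time_s: 11.7
tool_pos: [0.4688, -0.1483, 0.0773]
tool_rot: [-179.8, 0.0, 32.1]
force: [-0.1, 0.5, 5.8]
grip_width: 0.024
```

```bash
python3 rd.py 6
```

```text
t 11.95 pos [ 468.7606 -148.3084   77.2801] yaw 32.15734864346001 Ft [-0.0139 -0.7075 -6.1655] Mz 0.028303076975062725 e7 [ 0.1672 -0.0588 -0.1278 -0.0374 -0.0131 -0.0085] w 24.124836431940903
```

Call:
send_rows(
  plan=[
    [15,0,0,0,0,0,0.02],
    [15,0,0,0,0,0,0.02],
    [15,0,0,0,0,0,0.02],
  ],
)

```text
time_s: 12.25
tool_pos: [0.4688, -0.1483, 0.0773]
tool_rot: [-179.8, 0.1, 28.7]
force: [0.1, -0.2, 5.9]
grip_width: 0.0241
```

```bash
python3 rd.py 6
```

```text
t 12.5 pos [ 468.7734 -148.3366   77.2687] yaw 28.718145253642888 Ft [-0.3193 -0.6337 -5.8023] Mz 0.01398644689623677 e7 [ 0.167  -0.0591 -0.128  -0.0378 -0.0134 -0.0087] w 24.228926282174196
```

Call:
send_rows(
  plan=[
    [15,0,0,0,0,0,0.02],
    [15,0,0,0,0,0,0.02],
    [15,0,0,0,0,0,0.02],
  ],
)

```text
time_s: 12.8
tool_pos: [0.4688, -0.1483, 0.0773]
tool_rot: [-179.8, 0.1, 25.2]
force: [-0.4, 0.3, 5.6]
grip_width: 0.0245
```

```bash
python3 rd.py 6
```

```text
t 13.05 pos [ 468.785  -148.3778   77.2739] yaw 25.281225263893017 Ft [-0.2394 -0.8966 -6.0404] Mz 0.026420914790113204 e7 [ 0.1491 -0.0778 -0.1461 -0.0557 -0.0313 -0.0266] w 24.215088941483103
```

Call:
send_rows(
  plan=[
    [15,0,0,0,0,0,0.02],
    [15,0,0,0,0,0,0.02],
    [15,0,0,0,0,0,0.02],
  ],
)

```text
time_s: 13.35
tool_pos: [0.4688, -0.1484, 0.0773]
tool_rot: [-179.8, 0.1, 21.8]
force: [-0.9, -0.2, 5.4]
grip_width: 0.0241
```

```bash
python3 rd.py 6
```

```text
t 13.6 pos [ 468.7933 -148.4019   77.266 ] yaw 21.84819399311631 Ft [-0.4144 -0.1011 -5.4047] Mz 0.04732854872084514 e7 [ 0.1214 -0.1055 -0.1738 -0.0833 -0.0589 -0.0543] w 24.181050391748116
```

Call:
send_rows(
  plan=[
    [15,0,0,0,0,0,0.02],
    [15,0,0,0,0,0,0.02],
    [15,0,0,0,0,0,0.02],
  ],
)

```text
time_s: 13.9
tool_pos: [0.4688, -0.1484, 0.0773]
tool_rot: [-179.9, 0.1, 18.4]
force: [-0.7, -0.7, 6.2]
grip_width: 0.024
```

```bash
python3 rd.py 6
```

```text
t 14.15 pos [ 468.8176 -148.4412   77.2841] yaw 18.417755758787834 Ft [-0.4735 -0.272  -5.9345] Mz 0.08714576195861556 e7 [ 0.0911 -0.1355 -0.2038 -0.1133 -0.0889 -0.0843] w 24.24303768834328
```

Call:
send_rows(
  plan=[
    [15,0,0,0,0,0,0.02],
    [15,0,0,0,0,0,0.02],
    [15,0,0,0,0,0,0.02],
  ],
)

```text
time_s: 14.45
tool_pos: [0.4688, -0.1485, 0.0773]
tool_rot: [-179.9, 0.1, 14.9]
force: [0.1, -0.1, 6.9]
grip_width: 0.0242
```

```bash
python3 rd.py 8
```

```text
t 14.8 pos [ 468.814  -148.465    77.2742] yaw 14.980427047663683 Ft [-0.1888 -0.4887 -5.8726] Mz 0.1195910506579059 e7 [ 0.0604 -0.1662 -0.2345 -0.144  -0.1196 -0.115  -0.1142 -0.1142] w 24.242329056211144
```

Call:
send_rows(
  plan=[
    [15,0,0,0,0,0,0.01],
    [15,0,0,0,0,0,0.01],
    [15,0,0,0,0,0,0],
    [15,0,0,0,0,0,0],
    [15,0,0,0,0,0,0],
  ],
)

```text
time_s: 15.3
tool_pos: [0.4688, -0.1485, 0.0773]
tool_rot: [-179.9, 0.1, 13.8]
force: [-0.3, -0.3, 4.8]
grip_width: 0.0242
```

```bash
python3 rd.py 8
```

```text
t 15.65 pos [ 468.8275 -148.478    77.28  ] yaw 13.839779011248536 Ft [-0.3061  0.1312 -5.6337] Mz 0.14537817674075706 e7 [-0.1386 -0.1386 -0.1387 -0.1386 -0.1386 -0.1387 -0.1386 -0.1386] w 24.19630714099724
```

Call:
send_rows(
  plan=[
    [45,0,0,0,0,0,0],
    [45,0,0,0,0,0,0],
    [45,0,0,0,0,0,0],
    [45,0,0,0,0,0,0],
    [45,0,0,0,0,0,0],
    [45,0,0,-10,0,0,0],
    [45,0,0,-20,0,0,0],
    [45,0,0,-30,0,0,0],
    [45,0,0,-40,0,0,0],
    [0,0,0,0,0,0,0],
  ],
)

```text
time_s: 16.65
tool_pos: [0.4732, -0.1506, 0.1831]
tool_rot: [179.8, -0.6, 13.9]
force: [-0.2, 0.0, 0.6]
grip_width: 0.0418
```

```bash
python3 rd.py 3; python3 - <<'E'
from h import *
b=shot("side","side3"); cv2.imwrite("pics/crop3.png",cv2.resize(b[230:310,235:335],(800,640),interpolation=2)[:600,:,::-1])
E
```

```text
t 16.75 pos [ 471.8092 -150.0945  180.7952] yaw 13.905061966124755 Ft [-0.3357 -0.2924  0.0661] Mz 0.028604780590940643 e7 [-0.1147 -0.0398 -0.015 ] w 38.8260405291774
```

View pics/crop3.png

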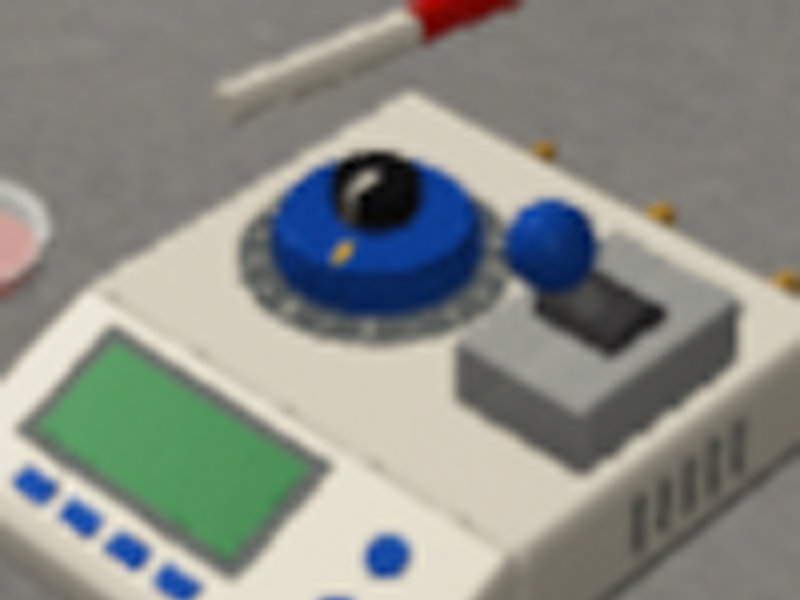

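```bash
python3 - <<'E'
from h import *
o=env.get_obs(); print(o["tool_pos"],o["tool_rot"],o["qpos"]); print(go([.4193,-.2425,.175]),go([.4193,-.2425,.108]))
print(R.from_euler("xyz",o["tool_rot"],degrees=True).inv().apply([.991*10,.136*10,0]))
E
```

```text
[ 0.4695 -0.1494  0.1774] [-179.9847   -0.026    13.9088] [-18.6395  -0.0351  33.5134 109.5245  -0.0069  70.4893 -61.2151]
[-71.1337  78.2757   2.3177] [-71.1641  78.2936  69.3177]
[9.9463 1.062  0.0042]
```

Call:
send_rows(
  plan=[
    [0,-14,16,0,0,0,0],
    [0,-19,21,0,0,0,0],
    [0,-19,21,0,0,0,0],
    [0,-19,20,0,0,0,0],
    [0,0,0,0,0,0,0.1],
    [0,0,0,0,0,0,0],
    [0,0,0,0,0,0,0],
    [0,0,0,20,0,0,0],
    [0,0,0,30,0,0,0],
    [0,0,0,17,0,0,0],
    [0,0,0,0,0,0,0],
    [0,0,0,0,0,0,0],
  ],
)

```text
time_s: 18.0
tool_pos: [0.4197, -0.2418, 0.1102]
tool_rot: [180.0, 0.0, 8.3]
force: [1.0, -0.8, 0.1]
grip_width: 0.0006
```

```bash
python3 rd.py 1; python3 - <<'E'
from h import *
print(go([.4193,-.2425,.108]), go([.4589+.0205*.991,-.2371+.0205*.136,.108]))
b=shot("side","side4"); cv2.imwrite("pics/crop4.png",cv2.resize(b[220:300,245:345],(800,640),interpolation=2)[:600,:,::-1])
E
```

```text
t 18.0 pos [ 419.6828 -241.7952  110.2077] yaw 8.299212947446803 Ft [ 0.8617  0.8974 -0.1229] Mz -0.022125879728130078 e7 [0.0206] w 0.6021692685134974
[-0.4788  0.6421  2.2081] [59.9912  1.1882  2.1584]
```

View pics/crop4.png

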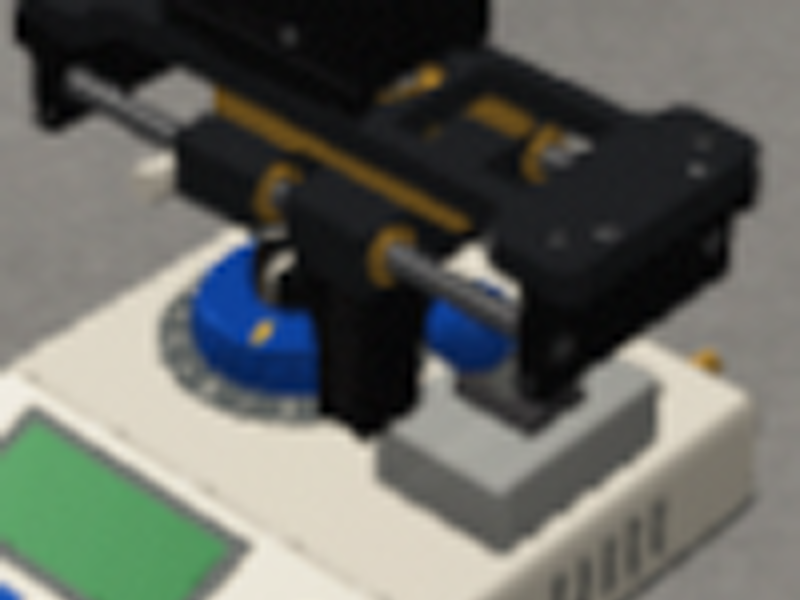

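Call:
send_rows(
  plan=[
    [0,5,0,1,0,0,0],
    [0,7,0,0,0,0,0],
    [0,7,0.5,0,0,0,0],
    [0,7,0.5,0,0,0,0],
    [0,7,0,0,0,0,0],
    [0,7,0,0,0,0,0],
    [0,7,0,0,0,0,0],
    [0,5,0,0,0,0,0],
    [0,0,0,0,0,0,0],
  ],
)

```text
time_s: 18.95
tool_pos: [0.4722, -0.2356, 0.1091]
tool_rot: [180.0, -0.0, 8.2]
force: [0.3, -0.6, -0.6]
grip_width: 0.0002
```

Call:
send_rows(
  plan=[
    [0,2,0,0,0,0,0],
    [0,2,0,0,0,0,0],
    [0,2,0,0,0,0,0],
    [0,0,0,0,0,0,0],
  ],
)

```text
time_s: 19.35
tool_pos: [0.477, -0.2349, 0.1089]
tool_rot: [-180.0, 0.0, 8.2]
force: [-0.9, -0.3, -0.4]
grip_width: 0.0004
```

Call:
send_rows(
  plan=[
    [0,2,0,0,0,0,0],
    [0,0,0,0,0,0,0],
  ],
)

```text
time_s: 19.55
tool_pos: [0.479, -0.2347, 0.1091]
tool_rot: [180.0, 0.0, 8.2]
force: [-1.3, -1.5, -0.8]
grip_width: 0.0004
```

Call:
send_rows(
  plan=[
    [0,2,0,0,0,0,0],
    [0,0,0,0,0,0,0],
  ],
)

```text
time_s: 19.75
tool_pos: [0.4796, -0.2347, 0.1089]
tool_rot: [-180.0, 0.2, 8.2]
force: [-5.5, 0.1, 1.4]
grip_width: 0.0008
```

Call:
send_rows(
  plan=[
    [0,1.5,0,0,0,0,0],
    [0,0,0,0,0,0,0],
  ],
)

```text
time_s: 19.95
tool_pos: [0.4797, -0.2347, 0.1088]
tool_rot: [-179.9, 0.3, 8.1]
force: [-9.1, 0.0, 3.5]
grip_width: 0.0003
```

Call:
send_rows(
  plan=[
    [0,1.5,0,0,0,0,0],
    [0,0,0,0,0,0,0],
  ],
)

```text
time_s: 20.15
tool_pos: [0.4798, -0.2347, 0.1087]
tool_rot: [-179.8, 0.5, 8.1]
force: [-12.0, 0.9, 6.7]
grip_width: 0.0003
```

Firm stop at x≈0.4797, as predicted (0.479). Back off, rise and look.

Call:
send_rows(
  plan=[
    [0,-10,0,0,0,0,0],
    [0,-25,0,0,0,0,0],
    [0,-20,0,-10,0,0,0],
    [0,0,0,-40,0,0,0],
    [0,0,0,-45,0,0,0],
    [0,0,0,-45,0,0,0],
    [0,0,0,-40,0,0,0],
    [0,-10,-40,0,0,0,0],
    [0,0,-45,0,0,0,0],
    [0,0,-45,0,0,0,0],
    [0,0,-45,0,0,0,0],
    [0,0,0,0,0,0,0],
  ],
)

```text
time_s: 21.35
tool_pos: [0.3949, -0.0636, 0.2898]
tool_rot: [-179.9, -0.2, 8.8]
force: [-0.3, -0.5, -0.8]
grip_width: 0.0007
```

```bash
python3 - <<'E'
from h import *
o=env.get_obs();print(o["tool_pos"],o["force"])
a=shot("top","top5");b=shot("side","side5")
P=np.array([.4589+.043*.991,-.2371+.043*.136,.1162]);print("expected ball",proj("top",P),proj("side",P))
A=cv2.resize(a[205:325,290:400],(390,425),interpolation=2);B=cv2.resize(b[225:340,215:345],(400,354),interpolation=2)
O=np.zeros((425,800,3),np.uint8);O[:,:390]=A;O[:354,400:]=B
cv2.imwrite("pics/crop5.png",O[:,:,::-1])
# anything else changed in the side view?
d=np.abs(b.astype(int)-cv2.imread("pics/side0.png")[:,:,::-1]).max(2)>50
n,l,s,c=cv2.connectedComponentsWithStats(d.astype(np.uint8)); print(s[1:][s[1:,4]>12])
E
```

```text
[ 0.3949 -0.0636  0.2898] [-0.3426 -0.5091 -0.8337]
expected ball [[368.7316 247.9813]] [[316.1575 251.8882]]
[[    0     0   265   191 13968]
 [   80    73    12     4    38]
 [   70   103    37    28   628]
 [   36   115     4     8    14]
 [  250   128    23    19   235]
 [  227   137     6     7    24]
 [  241   141    18    15   123]
 [   47   192    28    26   283]
 [   29   216     8     6    19]
 [   76   220    13    54   168]
 [  311   247    11    14   110]
 [  278   251     5     8    21]
 [  298   255    12    11   106]
 [    6   265    10    10    58]
 [   35   267    17     5    57]
 [    0   271    16    25   194]]
```

View pics/crop5.png

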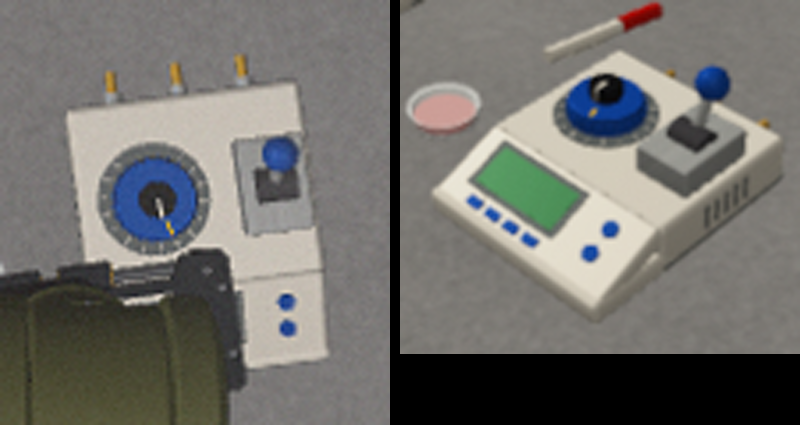

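```bash
python3 -c "
from cell import env; print(env.sign_off())"
```

```text
the job is handed in; nothing more can be done
None
```

The blue-ring box is shut down: the inner knob is closed onto its seat finger-tight, the toggle is over to the vented side, and I've handed the job in at about 21.5 s.

- **Knob:** I gripped it at 30 N and turned it 0.65 rad clockwise at the gripper. The seat showed about 0.4 rad in, as a steady rise in the last joint's torque. At the end that joint held 0.139 N m. With the 0.04 N m drag you gave, I put the peak while turning at about 0.15–0.16 N m, inside the 0.12–0.18 band.
- **Toggle:** I pushed the ball over until it hit a firm stop, with about 12 N of resistance. In the last pictures the ball is within a pixel of where the full 43 mm of travel should leave it.
- **Ring and surroundings:** The yellow mark on the blue ring is at the same pixels as before. The robot is clear of everything, and nothing else near the box shows any change. I didn't check the other box separately: the arm partly hid that side of the view, but it never went near it.

**Two readings that didn't match exactly:**
- The torque rose by about 0.5 N m per rad at the gripper instead of 0.7. I put this down to give in the rubber grip, so I stopped on torque rather than angle.
- The knob's pointer moved only about 30° in the pictures, against 37° at the gripper. That fits the same give plus the spring-back, but I read it only roughly.

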